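Reload the desk note holder by pushing the pad home and shutting its frame

ROBOT

A 7-joint arm with a two-finger parallel gripper is mounted at the origin on the work surface; the furniture and walls round the work are solid. World frame = base frame: x ahead of the robot, y to its left, z up, the work surface at z = 0. Lengths are in m, angles in rad, forces in N, time in s.
With the tool pointing down it reaches from about 0.4 to 0.925 m from the base axis. Payload 4.1 kg.
Tool frame: the origin (TCP) lies on the centre line of the jaws, within the pads' length; the fingertips stand 8 mm ahead of it and the grasp point (between the pads) lies 11 mm behind it (ctrl.nose_length is the distance from the TCP to the fingertips, in m); z points along the fingers, y is the line along which they close (so a half turn about z gives the same grasp; the last joint's range is limited). The gripper opens to 85 mm and grips with 20 to 120 N. Pads are 22 mm wide; open, the fingers measure 114 mm over their backs; the gripper's body (76 mm by 85 mm) begins 54 mm behind the grasp point. The pads swing forward as they close: fully open they stand 13 mm farther back than shut.
Start: joints at [-1.203, 0.398, 0.045, 1.537, -0.019, 1.207, -0.051], TCP at [0.293, 0.581, 0.239] pointing down, gripper open.
Joint ranges: [-2.82, 2.82], [-0.49, 2.23], [-1.37, 1.46], [0, 2.46], [-1.36, 4.5], [0.23, 2], [-2.94, 2.94]. Speed limits (rad/s): [2.57, 2.57, 3.14, 3.14, 3.14, 3.14, 3.14].

INTERFACE

Orientations are given as a 3x3 rotation matrix whose columns are the frame's x, y, z axes.
In Python, from station import ctrl, imaging, job gives the robot as it stands.
- The arm moves only by the tool carry_out, never from a script. Its argument "moves" is a list of rows, each a list of 3 entries, a list of its own where there are three numbers: the gripper command: -1 is shut, 1 is fully open, values between are in proportion, then the shift along the tool's x, y, z in units of 50 cm (1.0 is 50 cm), then the turn, a rotation vector about the tool's x, y, z in units of 180 degrees (1.0 is 180 degrees). A call has 1 to 10 rows; each row is the pose to reach, as a shift and turn from the pose commanded when the call began, along the tool's axes at that moment, turning the shorter way round; what a row does not reach only later rows make up. A row lasts 1/10 s, in which the tool goes at most 50 mm and 8.59 degrees, less where a joint would pass 70% of its speed; a pose out of reach is approached as far as the arm can. A call with a number of a shift or a turn outside -1 to 1 is refused whole. A call with a gripper value outside its range is refused whole. The fingers move at their own pace and stop on an object; "grip_force" is the grip in N (left out, the last holds). Time passes only in rows, so rows that repeat a pose let the fingers close. It gives the time, the measured TCP pose, the force, the opening and the grip force at its end, in the units of the state.
- ctrl.get_state(): the state, without advancing time (a new reading comes with each control period).
- imaging.camera(name): name is "side" or "top" or "wrist"; returns (picture, depth): 400x640x3 uint8, red, green, blue; 400x640 float32, m along the optical axis (not along the pixel's ray), 0 where there is no reading.
- imaging.camera_info(name): a dict with "fx", "fy", "cx", "cy" (pixels), "R" (3x3) and "t" (3): a world point X has camera coordinates R X + t; the wrist camera has in their place "T_tool_cam" (4x4, takes a point from camera to tool coordinates, whose origin is the TCP and whose axes are the flange's). Camera axes: x right, y down, z forward; pixel columns grow to the right and rows downward; lengths in m; the calibration is good to about 2 mm. A picture is of the moment at which its call begins: read the wrist's pose just before it. camera_info takes no time and is no camera call.
- job.hand_in(): hands the job in; it is judged then, once.
Trained networks look in the newest picture that a camera, given by its name, has taken for a name from the list of things; names that differ only in an ending like _2 or _b are one class to them, and where a whole thing is asked for, a point or a joint stands for the part that bears it (a point fixed in the world has none). Each returns a list of dicts, best first, with "score" (0 to 1); they miss things now and then, are a little off and sometimes report something else, mostly with a low value. They report only what shows in the picture. A call takes as long as a camera call. They do not tell look-alikes from the thing itself.
- imaging.search_frame(camera, target): "box" ([left, top, right, bottom] in pixels, round what is visible of it).
- imaging.silhouettes(camera, target): "pixels" (400x640 bool, what is visible of it) and "box" ([left, top, right, bottom] in pixels, round what is visible of it).
The state is a dict: "time": time; "joint_pos": joint angles; "qvel": joint speeds; "joint_torque": joint torques, N m; "position": TCP position; "orientation": TCP orientation; "ft_force": force on the tool from outside, world axes, zero at the start; "ft_torque": the same for the moment, N m; "gripper_width": finger opening in m; "finger_force": force on a finger pad.
Only numpy, scipy, OpenCV 4.12 (cv2) and the standard library are available. Lean on these libraries where they do the work, as an engineer would, in place of code of your own. Each camera call takes 0.05 s, during which the arm holds its last target. There are 200 camera calls.

TASK

Reload the note holder: push the loose square note pad along the desk, between the holder's two wooden cheeks, until it is fully home against the back, and then swing the holder's hinged brass frame forward and down until it is fully shut over the pad. Only push with the fingers: the pad stays flat on the desk all the time and is not lifted. Leave the pen, the eraser, the ink bottle and the memory stick where they are.

Things in the scene. Friction and masses are not known exactly. Their poses are not given: they have to be found in the camera images.
- note_pad: yellow square pad of notes, 76 x 76 mm and 12 mm thick, about 50 g, loose, flat on the desk in front of the holder's open end. Origin: centre of its underside; x and y along its sides, z up. It starts up to 40 mm off the holder's middle line and up to 23 degrees askew.
- holder: fixed note holder of mid-brown wood: a back block (108 wide, 30 deep, 16 mm high) and two parallel cheeks (14 thick, 16 mm high), open in front and above. Origin: middle of the block's inner face (the stop), at desk height. x: the way the pad goes in; y: left of it; z up. The stop is x = 0. A pad fully home touches it, its centre at x = -38 mm, and sticks 3 mm out of the cheeks.
- holder_mouth (a point): middle of the gap between the cheeks' front ends, at desk height, at x = -73 mm of the holder. The cheeks' ends are round noses of 7 mm radius; their inner faces are at y = +40 and -40 mm, so the gap is 80 mm wide: 2 mm more than the pad on each side. The pad slides in on the desk's own level; the thin cork liner there makes no step.
- frame (a joint): angle of the brass frame, rad: 0 = fully shut (level over the pad), growing as it swings up and back; pi/2 = upright, end stop 2.0. Starts open at 1.6 to 1.85. The hinge is stiff: the frame stays where it is left; 1 to 2 N on its bar moves it. 4 mm thick: two arms along the cheeks, an open window between them, and across their ends a bar 106 mm wide (along y), 73 to 99 mm from the hinge.
- frame_hinge (a point): middle of the frame's hinge line, at x = +13, y = 0, z = 20.5 mm of the holder; the line runs along the holder's y.
- frame_bar (a point): middle of the bar's outer face (its top when shut, its far side when upright), 86 mm from the hinge line. Shut, it is at x = -73, z = 22.5 mm of the holder. A lip along the bar's outer edge, 64 mm wide and 4 mm thick, reaches 13.5 mm beyond the bar's other face; it drops in front of a pad that is home (5.5 mm from it) and lands on one that is not.
- ball_pen: steel ball pen, 139 x 12 x 12 mm, lying loose to the right of the holder. Leave alone.
- eraser: eraser in a sleeve, 45 x 21 x 12 mm, loose, left of the holder. Leave alone.
- ink_bottle: square ink bottle with a round cap, 55 x 55 mm, 68 mm high, standing loose left of the holder. Leave alone.
- usb_stick: memory stick, 50 x 18 x 8 mm, loose, right of the holder beyond the pen. Leave alone.
Mind the look-alikes: they are no part of the job. Of the things like the note_pad, leave any that is blue or orange; of the rest the smaller one is meant.

How it is judged:
By the outcome, as a careful person would: the job done as asked, in the order asked, and still so for the second after the job is handed in, with the robot touching nothing.
It also fails if it takes over 72 s, if anything falls off the work surface, if the arm or the gripper's body presses on something with over 40 N, if the wrist force passes 120 N, or if a joint passes its speed limit or range.

## Working session

There is one attempt and no reset: what is moved stays moved. The work goes in short steps, Python scripts to look and compute and a tool call to move; the robot and the scene stay as the last step left them, time stands still between calls to the robot, and variables do not carry over. Pictures are saved under pics/ and viewed, at most 10 in all, crops included, and the job is handed in when it is done.

Besides the shell and the picture viewer there is one more tool, called after "Request:" in YAML: its name, and indented under it one key for each argument. carry_out: Moves the arm, as the interface text tells. Its arguments: {"type":"object","properties":{"moves":{"type":"array"},"grip_force":{"type":"number"}},"required":["moves"]}

```bash
mkdir -p pics
cat > h.py <<'E'
import numpy as np, cv2
from station import ctrl, imaging, job
def snap(cam,name=None):
    p,d=imaging.camera(cam)
    if name: cv2.imwrite(f'pics/{name}.png',p[:,:,::-1])
    return p,d
def pts(cam,mask,d):
    i=imaging.camera_info(cam); v,u=np.nonzero(mask&(d>0)); z=d[v,u]
    c=np.stack([(u-i['cx'])/i['fx']*z,(v-i['cy'])/i['fy']*z,z],1)
    return (c-np.array(i['t']))@np.array(i['R'])
def ray(cam,u,v,z):
    i=imaging.camera_info(cam);R=np.array(i['R']);o=-R.T@np.array(i['t'])
    r=R.T@np.array([(u-i['cx'])/i['fx'],(v-i['cy'])/i['fy'],1]); return o+r*(z-o[2])/r[2]
E
python3 - <<'E'
from h import *
s=ctrl.get_state();print(s['position'],s['orientation'],ctrl.nose_length,s['gripper_width'])
for c in('top','side'):
    p,d=snap(c,c)
    for t in('note_pad','holder','frame'):
        for r in imaging.silhouettes(c,t):
            P=pts(c,r['pixels'],d); rc=cv2.minAreaRect(P[:,:2].astype(np.float32)*1000) if len(P) else 0
            print(c,t,round(r['score'],2),r['box'],np.median(P,0).round(4) if len(P) else '',rc, np.percentile(P[:,2],[2,98]).round(3) if len(P) else '')
E
```

```text
[0.29218868 0.57992232 0.23825505] [[-8.93077100e-01  4.49902985e-01 -7.72977501e-04]
 [ 4.49903630e-01  8.93075252e-01 -1.82143177e-03]
 [-1.29140510e-04 -1.97444438e-03 -9.99998042e-01]] 0.008 0.0855347046508476
top note_pad 0.97 [159.1, 200.0, 205.6, 250.5] [0.4903 0.687  0.0164] ((490.95220947265625, 688.4523315429688), (107.15874481201172, 105.22014617919922), 43.672935485839844) [0.009 0.022]
top note_pad 0.76 [319.8, 218.6, 349.3, 246.1] [0.4568 0.2467 0.0117] ((457.8648681640625, 246.71072387695312), (74.56831359863281, 74.62971496582031), 14.725098609924316) [0.007 0.016]
top note_pad 0.57 [357.0, 254.7, 402.3, 298.6] [0.3283 0.116  0.0154] ((327.9222106933594, 113.45597839355469), (104.64876556396484, 102.83938598632812), 50.94733810424805) [0.004 0.02 ]
top note_pad 0.55 [451.1, 252.6, 490.0, 287.6] [ 0.3285 -0.1435  0.011 ] ((327.66796875, -146.56863403320312), (81.76954650878906, 79.09241485595703), 34.98036193847656) [0.002 0.016]
top holder 0.95 [285.9, 163.0, 329.5, 214.2] [0.6073 0.3245 0.0177] ((592.4017944335938, 318.39190673828125), (140.77658081054688, 111.775276
[... 1017 characters left out ...]
.0] [ 0.3161 -0.1359  0.0133] ((311.0748291015625, -155.48431396484375), (60.361045837402344, 115.21107482910156), 3.9011478424072266) [0.005 0.018]
side holder 0.57 [275.9, 175.1, 313.2, 225.8] [0.5912 0.3377 0.0171] ((619.1411743164062, 208.13772583007812), (115.61307525634766, 350.6152038574219), 22.782915115356445) [0.003 0.121]
side holder 0.31 [323.9, 203.4, 353.4, 214.9] [0.4546 0.2545 0.0136] ((455.0628967285156, 244.6169891357422), (75.8321533203125, 86.34516143798828), 16.0496883392334) [0.005 0.016]
side frame 0.69 [274.3, 175.0, 285.2, 218.0] [0.61   0.3492 0.1055] ((646.8928833007812, 235.18414306640625), (26.865331649780273, 307.8095397949219), 19.386690139770508) [0.018 0.122]
```

View pics/top.png

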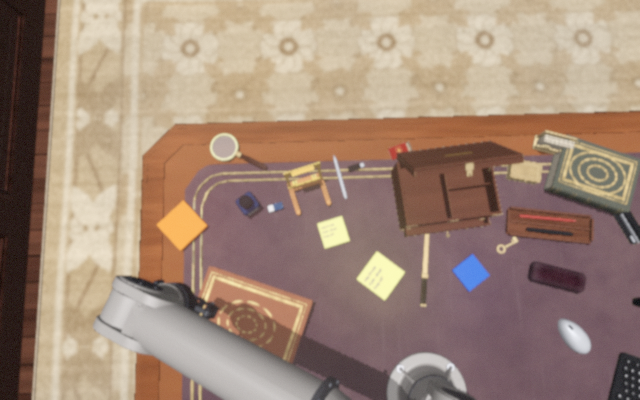

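View pics/side.png

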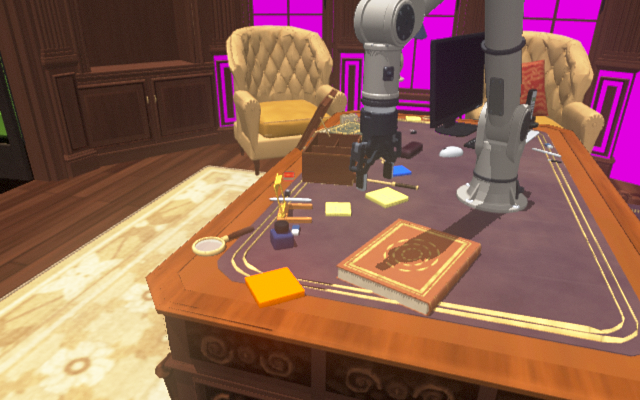

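The note_pad candidates are orange (182,226), blue (471,272), large yellow about 104 mm (380,276), and small yellow about 75 mm (333,232). The small yellow one is meant: it is not blue or orange, it is the smaller of the rest, and it lies in front of the holder (305,185). I'll confirm it in a crop.

Run:
```python
from h import *
p=cv2.imread('pics/top.png')[140:310,220:420]
cv2.imwrite('pics/crop.png',cv2.resize(p,None,fx=3.5,fy=3.5,interpolation=cv2.INTER_CUBIC))
i=imaging.camera_info('wrist');print({k:np.round(v,4) for k,v in i.items()})
s=ctrl.get_state();R=np.array(s['orientation'])
print('tool shift units for TCP (0.46,0.255,0.30):',R.T@(np.array([.46,.255,.30])-s['position'])/.5)
```

```text
{'fx': np.float64(303.5118), 'fy': np.float64(303.5118), 'cx': np.float64(317.8993), 'cy': np.float64(198.6392), 'T_tool_cam': array([[ 1.800e-03, -9.544e-01, -2.987e-01,  7.510e-02],
       [ 1.000e+00,  1.800e-03,  0.000e+00,  1.000e-04],
       [ 5.000e-04, -2.987e-01,  9.544e-01, -1.343e-01],
       [ 0.000e+00,  0.000e+00,  0.000e+00,  1.000e+00]])}
tool shift units for TCP (0.46,0.255,0.30): [-0.59204385 -0.43047097 -0.1215079 ]
```

View pics/crop.png

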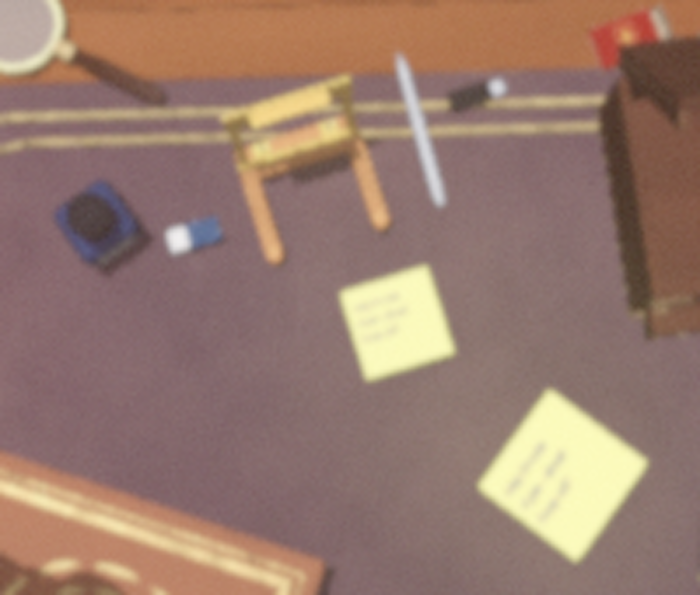

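The crop confirms it: the small yellow pad, centred at (397,323) in the crop, sits in front of the light wooden holder. Next I'll move the wrist camera above it.

Request:
carry_out:
  moves:
    - [1, [-0.615, -0.385, -0.124], [0, 0, -0.235]]
    - [1, [-0.615, -0.385, -0.124], [0, 0, -0.235]]
    - [1, [-0.615, -0.385, -0.124], [0, 0, -0.235]]
    - [1, [-0.615, -0.385, -0.124], [0, 0, -0.235]]
    - [1, [-0.615, -0.385, -0.124], [0, 0, -0.235]]
    - [1, [-0.615, -0.385, -0.124], [0, 0, -0.235]]
    - [1, [-0.615, -0.385, -0.124], [0, 0, -0.235]]
    - [1, [-0.615, -0.385, -0.124], [0, 0, -0.235]]
    - [1, [-0.615, -0.385, -0.124], [0, 0, -0.235]]
    - [1, [-0.615, -0.385, -0.124], [0, 0, -0.235]]

```text
time: 1.4
position: [0.4804, 0.2703, 0.3014]
orientation: [[-0.964, -0.267, -0.0], [-0.267, 0.964, 0.001], [-0.0, 0.001, -1.0]]
ft_force: [-0.4, 1.6, 0.2]
gripper_width: 0.0852
finger_force: 0.0
```

```bash
cat >> h.py <<'E'
def wpts(mask,d,s):
    i=imaging.camera_info('wrist');T=np.array(i['T_tool_cam']); v,u=np.nonzero(mask&(d>0)); z=d[v,u]
    c=np.stack([(u-i['cx'])/i['fx']*z,(v-i['cy'])/i['fy']*z,z],1)
    t=c@T[:3,:3].T+T[:3,3]; return t@np.array(s['orientation']).T+s['position']
def pose():
    s=ctrl.get_state();R=np.array(s['orientation']);return s,np.array(s['position']),R
E
python3 - <<'E'
from h import *
s,p0,R=pose();print(p0,R.round(3),s['ft_force'],s['qvel'])
p,d=snap('wrist','w1')
for t in('note_pad','holder','frame'):
    for r in imaging.silhouettes('wrist',t):
        P=wpts(r['pixels'],d,s);print(t,round(r['score'],2),r['box'],cv2.minAreaRect(P[:,:2].astype(np.float32)*1000),np.percentile(P[:,2],[2,50,98]).round(4))
        np.save(f'{t}.npy',P) if r['score']>.5 else 0
E
```

```text
[0.48040821 0.27033899 0.30143823] [[-0.964 -0.267 -0.   ]
 [-0.267  0.964  0.001]
 [-0.     0.001 -1.   ]] [-0.36471649  1.61222545  0.22869987] [-0.02752092  0.00799379 -0.03636909  0.00350964 -0.00482288  0.00096386
 -0.00190366]
note_pad 0.8 [530.5, 192.7, 624.2, 279.7] ((491.59234619140625, 695.9251708984375), (123.87910461425781, 120.69984436035156), 42.53436279296875) [0.0038 0.016  0.0178]
note_pad 0.79 [275.2, 108.3, 328.6, 168.5] ((460.4936828613281, 242.5074462890625), (81.58802795410156, 79.18585205078125), 16.168655395507812) [0.0019 0.0118 0.0135]
note_pad 0.75 [171.3, 0.0, 286.1, 67.4] ((330.024658203125, 110.76364135742188), (99.92683410644531, 104.54444885253906), 51.649635314941406) [0.0063 0.0156 0.0174]
holder 0.71 [290.1, 191.7, 372.4, 303.8] ((619.052001953125, 325.8758544921875), (197.16635131835938, 124.5452651977539), 16.678739547729492) [0.0037 0.0223 0.1193]
holder 0.21 [274.4, 110.3, 333.4, 170.4] ((458.2440490722656, 241.982421875), (76.29251098632812, 77.43584442138672), 15.655122756958008) [0.0099 0.0118 0.0135]
frame 0.63 [286.7, 245.0, 372.8, 304.1] ((656.9951782226562, 338.9856262207031), (115.39376068115234, 143.99127197265625), 16.565324783325195) [-0.0002  0.0999  0.1196]
```

View pics/w1.png

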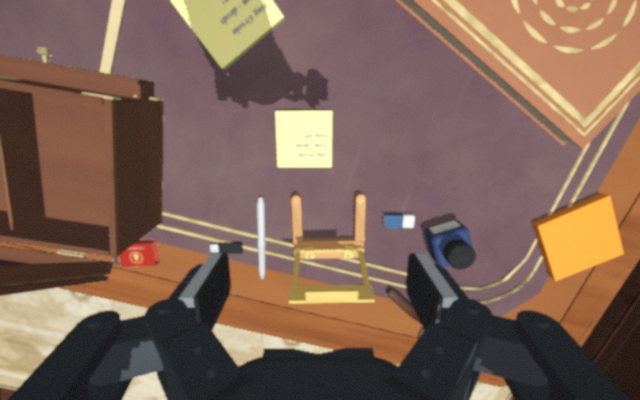

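The wrist view shows the pad at (304,139), the cheeks at cols 297 and 361, rows 195–245, and the frame bar at row 296. Next I'll fit the holder's frame.

```bash
cat > fit.py <<'E'
from h import *
from scipy.optimize import minimize
def rect(P,guess,w,l):  # soft template fit: centre,yaw of rectangle from plan points
    pass
s,p0,R=pose(); p,d=snap('wrist')
full=wpts(np.ones(d.shape,bool),d,s)
v,u=np.nonzero(d>0); col=p[v,u].astype(int)
H=(full[:,2]>.0125)&(full[:,2]<.0185)&(abs(full[:,0]-.575)<.075)&(abs(full[:,1]-.32)<.09)&(col[:,0]-col[:,2]>50)&(u>285)&(u<378)
Q=full[H,:2]; print(len(Q))
for a in np.radians([14,14.5,15,15.5,16,16.5,17]):
    ex=np.array([np.cos(a),np.sin(a)]);ey=np.array([-ex[1],ex[0]]);q=Q@np.c_[ex,ey]
    c=q[q[:,0]<np.percentile(q[:,0],1)+.055]; m=np.median(c[:,1]);L=c[c[:,1]>m+0] 
    mid=(c[:,1].min()+c[:,1].max())/2;L=c[c[:,1]>mid,1];Rr=c[c[:,1]<mid,1]
    print(np.degrees(a).round(1),'L',np.percentile(L,[3,50,97]).round(4),L.std().round(5),'R',np.percentile(Rr,[3,50,97]).round(4),Rr.std().round(5),'xmin',np.percentile(c[c[:,1]>mid,0],1).round(4),np.percentile(c[c[:,1]<mid,0],1).round(4))
for t in imaging.silhouettes('wrist','note_pad'):
    P=wpts(t['pixels'],d,s)
    if abs(P[:,0].mean()-.46)<.06 and abs(P[:,1].mean()-.245)<.08:
        P=P[P[:,2]>.009]; print('pad',cv2.minAreaRect(P[:,:2].astype(np.float32)*1000),len(P))
B=full[(full[:,2]>.09)&(full[:,2]<.13)&(abs(full[:,0]-.64)<.06)&(abs(full[:,1]-.33)<.08)]
print('bar',np.median(B,0),cv2.minAreaRect(B[:,:2].astype(np.float32)*1000),np.percentile(B[:,2],[2,98]))
E
python3 fit.py
```

```text
1695
14.0 L [0.2024 0.2091 0.2157] 0.00406 R [0.1086 0.1158 0.122 ] 0.00401 xmin 0.5806 0.5844
14.5 L [0.1972 0.2037 0.2104] 0.00403 R [0.1033 0.1106 0.1166] 0.00399 xmin 0.5824 0.5854
15.0 L [0.1919 0.1984 0.205 ] 0.00402 R [0.098  0.1051 0.1112] 0.00398 xmin 0.5842 0.5863
15.5 L [0.1866 0.1931 0.1996] 0.00401 R [0.0928 0.0996 0.1059] 0.00396 xmin 0.5859 0.5872
16.0 L [0.1813 0.1878 0.1942] 0.00399 R [0.0875 0.094  0.1005] 0.00395 xmin 0.5876 0.5881
16.5 L [0.1759 0.1824 0.1888] 0.00398 R [0.0823 0.0886 0.0951] 0.00395 xmin 0.5892 0.5889
17.0 L [0.1707 0.1769 0.1835] 0.00398 R [0.0768 0.0832 0.0898] 0.00396 xmin 0.5908 0.5897
pad ((459.1056213378906, 243.041748046875), (75.24051666259766, 76.03450775146484), 15.83864688873291) 3057
bar [0.61958724 0.32415157 0.11570461] ((619.6878051757812, 325.23724365234375), (19.0584774017334, 105.87652587890625), 17.436668395996094) [0.09244736 0.11969988]
```

```bash
cat >> h.py <<'E'
YAW=np.radians(16.4);EX=np.array([np.cos(YAW),np.sin(YAW),0]);EY=np.array([-EX[1],EX[0],0])
S0,C0=.662,.1366   # along/across of the holder origin
def hpos(P): P=np.asarray(P);return np.array([P@EX-S0,P@EY-C0,P[2]])
def go(*ts):  # targets in holder coords -> tool units
    s,p,R=pose();print('now',hpos(p).round(4),'F',np.round(s['ft_force'],1),'t',round(s['time'],2),'turnz',round(float(-(YAW-np.arctan2(-R[1,0],-R[0,0]))/np.pi),4))
    for t in ts: print(t,(R.T@((t[0]+S0)*EX+(t[1]+C0)*EY+np.array([0,0,t[2]])-p)/.5).round(4))
E
python3 - <<'E'
from h import *
go((-.153,-.0976,.1),(-.153,-.0976,.012))
E
```

```text
now [-0.1251 -0.0117  0.301 ] F [ 0.3 -0.3 -0.2] t 1.7 turnz -0.0039
(-0.153, -0.0976, 0.1) [ 0.0534 -0.1726  0.4021]
(-0.153, -0.0976, 0.012) [ 0.0533 -0.1726  0.5781]
```

Request:
carry_out:
  moves:
    - [-1, [0.053, -0.173, 0.1], [0, 0, -0.004]]
    - [-1, [0.053, -0.173, 0.2], [0, 0, -0.004]]
    - [-1, [0.053, -0.173, 0.3], [0, 0, -0.004]]
    - [-1, [0.053, -0.173, 0.4], [0, 0, -0.004]]
    - [-1, [0.053, -0.173, 0.48], [0, 0, -0.004]]
    - [-1, [0.053, -0.173, 0.53], [0, 0, -0.004]]
    - [-1, [0.053, -0.173, 0.56], [0, 0, -0.004]]
    - [-1, [0.053, -0.173, 0.575], [0, 0, -0.004]]
    - [-1, [0.053, -0.173, 0.577], [0, 0, -0.004]]
    - [-1, [0.053, -0.173, 0.577], [0, 0, -0.004]]

```text
time: 2.7
position: [0.4792, 0.1806, 0.0138]
orientation: [[-0.96, -0.281, 0.002], [-0.281, 0.96, 0.001], [-0.002, 0.001, -1.0]]
ft_force: [-0.0, 0.3, 0.6]
gripper_width: -0.0003
finger_force: 0.0
```

Run:
```python
from h import *
go((-.153,-.0525,.012))
p,d=snap('wrist','w2')
```

```text
now [-0.1513 -0.0987  0.0138] F [-0.   0.3  0.6] t 2.7 turnz -0.0005
(-0.153, -0.0525, 0.012) [0.0035 0.0924 0.0037]
```

View pics/w2.png

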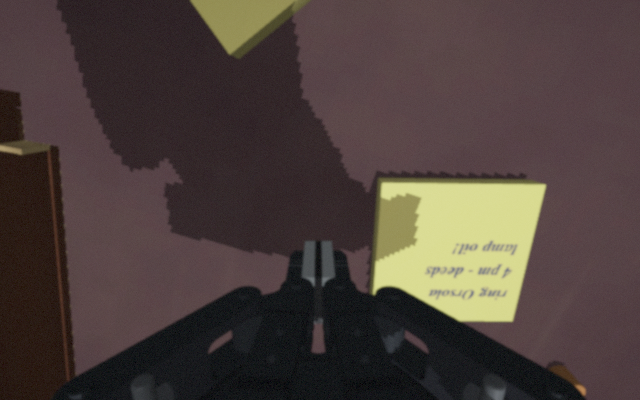

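The fingertips at (318,260) are beside the pad's right edge (col 375). I'll push left in small steps.

Request:
carry_out:
  moves:
    - [-1, [0.003, 0.02, 0.003], [0, 0, 0]]
    - [-1, [0.003, 0.035, 0.003], [0, 0, 0]]
    - [-1, [0.003, 0.048, 0.003], [0, 0, 0]]
    - [-1, [0.003, 0.06, 0.003], [0, 0, 0]]
    - [-1, [0.003, 0.072, 0.003], [0, 0, 0]]
    - [-1, [0.003, 0.082, 0.003], [0, 0, 0]]
    - [-1, [0.003, 0.09, 0.003], [0, 0, 0]]
    - [-1, [0.003, 0.092, 0.003], [0, 0, 0]]

```text
time: 3.55
position: [0.4646, 0.2237, 0.0119]
orientation: [[-0.96, -0.28, 0.001], [-0.28, 0.96, -0.0], [-0.001, -0.0, -1.0]]
ft_force: [0.4, -3.7, 5.8]
gripper_width: -0.0003
finger_force: 2.8
```

```bash
cat >> h.py <<'E'
def pad(cam='wrist'):
    s,p,R=pose();im,d=snap(cam); f=(wpts(np.ones(d.shape,bool),d,s) if cam=='wrist' else pts(cam,np.ones(d.shape,bool),d))
    v,u=np.nonzero(d>0);c=im[v,u].astype(int)
    q=np.c_[f@EX-S0,f@EY-C0,f[:,2]]
    m=(q[:,2]>.008)&(q[:,2]<.0145)&(q[:,0]>-.25)&(q[:,0]<.02)&(abs(q[:,1])<.09)&(c[:,1]-c[:,2]>25)&(c[:,0]-c[:,1]<25)
    M=np.zeros(d.shape,np.uint8);M[v[m],u[m]]=1;M=cv2.morphologyEx(M,cv2.MORPH_OPEN,np.ones((3,3)))
    n,l,st,_=cv2.connectedComponentsWithStats(M);k=1+np.argmax(st[1:,4]);m=l[v,u]==k
    r=cv2.minAreaRect(q[m,:2].astype(np.float32)*1000);print('pad',np.round(r[0],1),np.round(r[1],1),round(r[2],1),m.sum(),'F',np.round(s['ft_force'],1));return q[m]
E
python3 - <<'E'
from h import *
q=pad();go((-.153,-.0525,.012));pad('top')
E
```

```text
pad [-154.    -4.1] [76.8 76.7] 0.4 17285 F [ 0.4 -3.7  5.8]
now [-0.1532 -0.0532  0.0118] F [ 0.3 -3.   3.5] t 3.6 turnz -0.0007
(-0.153, -0.0525, 0.012) [-0.0004  0.0014 -0.0004]
pad [-124.9   24.3] [14.6 17.9] 72.2 28 F [ 0.3 -3.   3.5]
```

Request:
carry_out:
  moves:
    - [-1, [0, 0.005, -0.001], [0, 0, 0]]
    - [-1, [0, 0.009, -0.001], [0, 0, 0]]
    - [-1, [0, 0.0096, -0.001], [0, 0, 0]]
    - [-1, [0, 0.0096, -0.001], [0, 0, 0]]
    - [-1, [0, -0.02, -0.001], [0, 0, 0]]
    - [-1, [0.04, -0.05, -0.08], [0, 0, 0]]
    - [-1, [0.1, 0, -0.2], [0, 0, 0]]
    - [-1, [0.1, 0.05, -0.25], [0, 0, 0]]
    - [-1, [0.1, 0.08, -0.25], [0, 0, 0]]
    - [-1, [0.1, 0.08, -0.25], [0, 0, 0]]

```text
time: 4.65
position: [0.4043, 0.2505, 0.1378]
orientation: [[-0.959, -0.284, 0.002], [-0.284, 0.959, 0.004], [-0.003, 0.003, -1.0]]
ft_force: [-0.0, 0.1, 0.9]
gripper_width: -0.0
finger_force: 0.0
```

Run:
```python
from h import *
s,p,R=pose();pad();im,d=snap('wrist','w3')
f=wpts(np.ones(d.shape,bool),d,s);v,u=np.nonzero(d>0);c=im[v,u].astype(int)
q=np.c_[f@EX-S0,f@EY-C0,f[:,2]]
m=(q[:,2]>.0125)&(q[:,2]<.0185)&(q[:,0]>-.085)&(q[:,0]<-.02)&(abs(q[:,1])<.06)&(c[:,0]-c[:,2]>50)
for n,k in(('L',q[:,1]>0),('R',q[:,1]<0)):
    Q=q[m&k];
    if len(Q): print(n,len(Q),'y',np.percentile(Q[:,1],[2,50,98]).round(4),'xmin',np.percentile(Q[:,0],1).round(4),'slope deg',np.degrees(np.polyfit(Q[:,0],Q[:,1],1)[0]).round(2))
go((-.24,0,.1),(-.24,0,.012))
```

```text
pad [-154.4    1.4] [76.1 76.9] 89.7 4200 F [-0.   0.1  0.9]
now [-0.2045 -0.0141  0.1357] F [ 0.6 -0.7  0.2] t 4.75 turnz -0.0007
(-0.24, 0, 0.1) [0.071  0.0281 0.0715]
(-0.24, 0, 0.012) [0.0708 0.0282 0.2475]
```

View pics/w3.png

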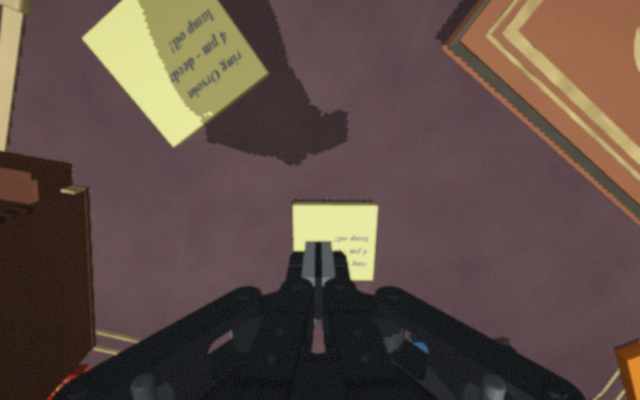

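The pad at (335,240) is now square and centred on the holder line, within about 1 mm. I'll go behind it with the fingers half open, so that both push on its back edge.

Request:
carry_out:
  moves:
    - [0, [0.035, 0.028, 0], [0, 0, 0]]
    - [0, [0.035, 0.028, 0.05], [0, 0, 0]]
    - [0, [0.035, 0.028, 0.1], [0, 0, 0]]
    - [0, [0.035, 0.028, 0.15], [0, 0, 0]]
    - [0, [0.035, 0.028, 0.2], [0, 0, 0]]
    - [0, [0.035, 0.028, 0.235], [0, 0, 0]]
    - [0, [0.035, 0.028, 0.25], [0, 0, 0]]
    - [0, [0.035, 0.028, 0.25], [0, 0, 0]]
    - [0, [0.035, 0.028, 0.25], [0, 0, 0]]

```text
time: 5.65
position: [0.3844, 0.2559, 0.0114]
orientation: [[-0.96, -0.279, 0.0], [-0.279, 0.96, -0.0], [-0.0, -0.0, -1.0]]
ft_force: [0.3, -0.1, 0.7]
gripper_width: 0.0428
finger_force: 0.0
```

Run:
```python
from h import *
print(ctrl.get_state()['gripper_width']);pad();go((-.200,0,.01),(-.12,0,.01))
im,d=snap('wrist');cv2.imwrite('pics/w4.png',im[100:,:,::-1])
```

```text
0.04278938009632435
pad [-179.4   -0.6] [58.6 28. ] 89.6 4234 F [ 0.3 -0.1  0.7]
now [-0.2206  0.0007  0.0118] F [-0.7  0.3  0.6] t 5.7 turnz -0.0009
(-0.2, 0, 0.01) [-0.0413 -0.0013  0.0037]
(-0.12, 0, 0.01) [-0.2013 -0.0009  0.0039]
```

View pics/w4.png

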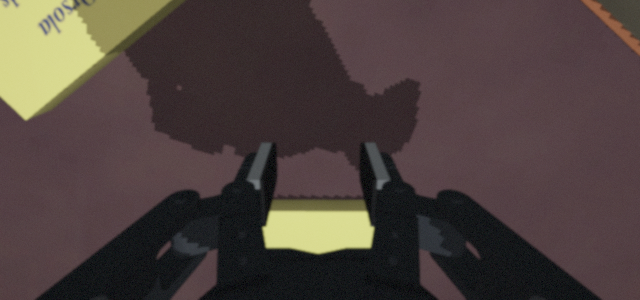

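The two fingers stand level just behind the pad's back edge (crop row 200). I'll push it up to the mouth.

Request:
carry_out:
  moves:
    - [0, [-0.02, -0.001, 0.003], [0, 0, 0]]
    - [0, [-0.035, -0.001, 0.003], [0, 0, 0]]
    - [0, [-0.045, -0.001, 0.003], [0, 0, 0]]
    - [0, [-0.06, -0.001, 0.003], [0, 0, 0]]
    - [0, [-0.075, -0.001, 0.003], [0, 0, 0]]
    - [0, [-0.09, -0.001, 0.003], [0, 0, 0]]
    - [0, [-0.1, -0.001, 0.003], [0, 0, 0]]
    - [0, [-0.11, -0.001, 0.003], [0, 0, 0]]
    - [0, [-0.11, -0.001, 0.003], [0, 0, 0]]

```text
time: 6.65
position: [0.4378, 0.2717, 0.0099]
orientation: [[-0.96, -0.28, 0.001], [-0.28, 0.96, 0.001], [-0.001, 0.0, -1.0]]
ft_force: [0.1, -0.0, 0.0]
gripper_width: 0.0428
finger_force: 0.0
```

```bash
cat >> h.py <<'E'
def cheeks():
    i=imaging.camera_info('top');s,p,R=pose();im,d=snap('top')
    f=pts('top',np.ones(d.shape,bool),d);v,u=np.nonzero(d>0);c=im[v,u].astype(int);q=np.c_[f@EX-S0,f@EY-C0,f[:,2]]
    return q,c
E
python3 - <<'E'
from h import *
go((-.087,0,.01));q=pad();print(np.percentile(q,[1,99],0).round(4))
im,d=snap('top','t2');cv2.imwrite('pics/t2.png',cv2.resize(im[150:270,260:400,::-1],None,fx=4.5,fy=4.5,interpolation=cv2.INTER_CUBIC))
E
```

```text
now [-0.1653  0.0004  0.0099] F [ 0.1 -0.   0. ] t 6.65 turnz -0.0008
(-0.087, 0, 0.01) [-1.566e-01 -5.000e-04 -1.000e-04]
pad [-153.2   -0.5] [ 2.6 42.9] 1.2 322 F [ 0.1 -0.   0. ]
[[-0.154  -0.0215  0.0081]
 [-0.1522  0.0207  0.0126]]
```

View pics/t2.png

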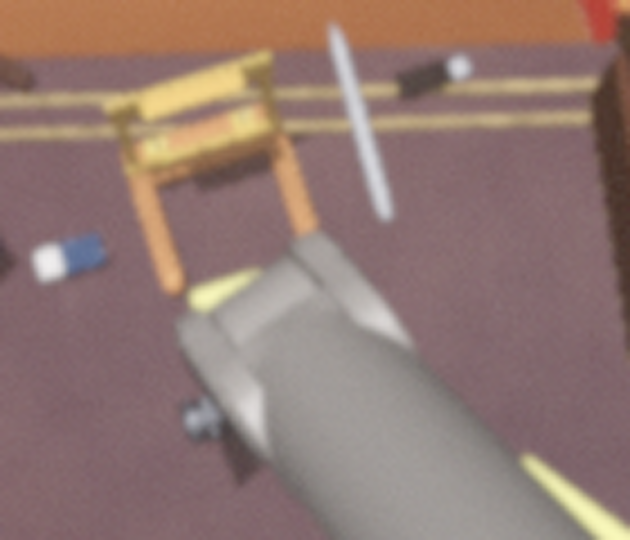

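The pad's left front corner, crop (190,297), lines up just inside the left cheek nose at (173,288). I'll push it in.

Request:
carry_out:
  moves:
    - [0, [-0.015, -0.0005, 0], [0, 0, 0]]
    - [0, [-0.03, -0.0005, 0], [0, 0, 0]]
    - [0, [-0.045, -0.0005, 0], [0, 0, 0]]
    - [0, [-0.06, -0.0005, 0], [0, 0, 0]]
    - [0, [-0.075, -0.0005, 0], [0, 0, 0]]
    - [0, [-0.09, -0.0005, 0], [0, 0, 0]]
    - [0, [-0.105, -0.0005, 0], [0, 0, 0]]
    - [0, [-0.12, -0.0005, 0], [0, 0, 0]]

```text
time: 7.55
position: [0.4951, 0.2881, 0.0098]
orientation: [[-0.96, -0.28, 0.0], [-0.28, 0.96, 0.0], [-0.0, 0.0, -1.0]]
ft_force: [-0.4, -0.0, 0.8]
gripper_width: 0.0425
finger_force: 0.3
```

Run:
```python
from h import *
go((-.087,0,.01));q=pad();print(np.percentile(q,[1,99],0).round(4))
```

```text
now [-0.1057  0.      0.0098] F [-0.4 -0.   0.8] t 7.55 turnz -0.0007
(-0.087, 0, 0.01) [-0.0373  0.     -0.0004]
pad [-93.9  -0.6] [28.7  1.7] 89.8 206 F [-0.4 -0.   0.8]
[[-0.0947 -0.0148  0.0081]
 [-0.0931  0.0135  0.012 ]]
```

Request:
carry_out:
  moves:
    - [0, [-0.01, 0, 0], [0, 0, 0]]
    - [0, [-0.02, 0, 0], [0, 0, 0]]
    - [0, [-0.028, 0, 0], [0, 0, 0]]
    - [0, [-0.034, 0, 0], [0, 0, 0]]
    - [0, [-0.038, 0, 0], [0, 0, 0]]
    - [0, [-0.04, 0, 0], [0, 0, 0]]

```text
time: 8.2
position: [0.5111, 0.2927, 0.0094]
orientation: [[-0.96, -0.281, -0.006], [-0.281, 0.96, -0.002], [0.006, -0.001, -1.0]]
ft_force: [-6.5, -2.5, 6.2]
gripper_width: 0.0427
finger_force: 3.6
```

Run:
```python
from h import *
go((-.087,0,.01));q=pad();print(np.percentile(q,[1,99],0).round(4))
```

```text
now [-0.089  -0.0001  0.0094] F [-6.5 -2.5  6.2] t 8.2 turnz -0.0006
(-0.087, 0, 0.01) [-0.0041  0.0002 -0.0013]
pad [-77.2   7. ] [ 3.7 27.3] 5.2 227 F [-6.5 -2.5  6.2]
[[-0.0794 -0.0068  0.0081]
 [-0.0766  0.0204  0.0135]]
```

Request:
carry_out:
  moves:
    - [0, [-0.003, 0, -0.001], [0, 0, 0]]
    - [0, [-0.006, 0, -0.001], [0, 0, 0]]
    - [0, [-0.008, 0, -0.001], [0, 0, 0]]
    - [0, [-0.008, 0, -0.001], [0, 0, 0]]

```text
time: 8.65
position: [0.5113, 0.2927, 0.0093]
orientation: [[-0.96, -0.281, -0.013], [-0.281, 0.96, -0.006], [0.014, -0.002, -1.0]]
ft_force: [-11.8, -4.1, 9.5]
gripper_width: 0.0426
finger_force: 6.4
```

Run:
```python
from h import *
go((-.087,0,.01))
```

```text
now [-0.0889 -0.0002  0.0093] F [-11.8  -4.1   9.5] t 8.65 turnz -0.0003
(-0.087, 0, 0.01) [-0.0038  0.0004 -0.0014]
```

The force doubled with no further motion, so the pad is against something solid. I'll retreat and verify.

Request:
carry_out:
  moves:
    - [0, [0.02, 0, -0.002], [0, 0, 0]]
    - [0, [0.07, 0, -0.01], [0, 0, 0]]
    - [0, [0.1, 0, -0.1], [0, 0, 0]]
    - [-1, [0.1, 0, -0.2], [0, 0, 0]]
    - [-1, [0.1, 0, -0.3], [0, 0, 0]]
    - [-1, [0.1, 0, -0.4], [0, 0, 0]]
    - [-1, [0.1, 0, -0.5], [0, 0, 0]]
    - [-1, [0.1, 0, -0.55], [0, 0, 0]]
    - [-1, [0.1, 0, -0.55], [0, 0, 0]]
    - [-1, [0.1, 0, -0.55], [0, 0, 0]]

```text
time: 9.65
position: [0.4698, 0.2807, 0.2856]
orientation: [[-0.96, -0.28, 0.002], [-0.28, 0.96, 0.001], [-0.002, 0.001, -1.0]]
ft_force: [-0.6, 0.5, -0.3]
gripper_width: 0.0
finger_force: 0.0
```

Run:
```python
from h import *
q=pad();print(np.percentile(q,[.5,99.5],0).round(4))
s,p,R=pose();im,d=snap('wrist')
f=wpts(np.ones(d.shape,bool),d,s);v,u=np.nonzero(d>0);c=im[v,u].astype(int)
q=np.c_[f@EX-S0,f@EY-C0,f[:,2]]
m=(q[:,2]>.0135)&(q[:,2]<.0185)&(q[:,0]>-.085)&(q[:,0]<-.02)&(abs(q[:,1])<.065)&(c[:,1]-c[:,2]>20)
for n,k in(('L',q[:,1]>0),('R',q[:,1]<0)):
    Q=q[m&k&(abs(q[:,1])>.041)];print(n,len(Q),np.percentile(Q[:,1],[2,50,98]).round(4),'xmin',np.percentile(Q[:,0],1).round(4)) if len(Q) else 0
B=q[(q[:,2]>.085)&(q[:,2]<.13)&(q[:,0]>-.03)&(q[:,0]<.06)&(abs(q[:,1])<.06)];print('bar',len(B),np.percentile(B,[2,50,98],0).round(4))
go((.05,0,.18))
h=(u>200)&(u<440)
cv2.imwrite('pics/w5.png',cv2.resize(im[130:350,200:440,::-1],None,fx=2.5,fy=2.5))
```

```text
pad [-39.2   1.3] [77.4 77.5] 0.0 2379 F [-0.6  0.5 -0.3]
[[-0.0775 -0.0371  0.0097]
 [-0.0013  0.0385  0.0137]]
L 311 [0.0413 0.0472 0.0536] xmin -0.0743
R 310 [-0.0534 -0.0473 -0.0415] xmin -0.0739Traceback (most recent call last):
  File "<stdin>", line 9, in <module>
    return _quantile_unchecked(
        a, q, axis, out, overwrite_input, method, keepdims, weights)
    return _ureduce(a,
                    func=_quantile_ureduce_func,
    ...<5 lines>...
                    overwrite_input=overwrite_input,
                    method=method)
    r = func(a, **kwargs)
    result = _quantile(arr,
                       quantiles=q,
    ...<2 lines>...
                       out=out,
                       weights=wgt)
    slices_having_nans = np.isnan(arr[-1, ...])
                                  ~~~^^^^^^^^^
IndexError: index -1 is out of bounds for axis 0 with size 0
```

The pad centre is at -39 mm, and it sticks about 3.3 mm out of the cheek ends (-74.1) and is square, so it is home. The missing bar points are only hidden behind the gripper. Next I'll approach from behind the frame.

Run:
```python
from h import *
go((.058,0,.2),(.058,0,.106))
```

```text
now [-1.331e-01 -2.000e-04  2.837e-01] F [0.1 0.2 0.1] t 9.75 turnz -0.0007
(0.058, 0, 0.2) [-0.3826  0.0013  0.1666]
(0.058, 0, 0.106) [-0.383   0.0015  0.3546]
```

Request:
carry_out:
  moves:
    - [-1, [-0.1, 0.001, 0], [0, 0, 0]]
    - [-1, [-0.2, 0.001, 0.04], [0, 0, 0]]
    - [-1, [-0.3, 0.001, 0.08], [0, 0, 0]]
    - [-1, [-0.383, 0.001, 0.12], [0, 0, 0]]
    - [-1, [-0.383, 0.001, 0.16], [0, 0, 0]]
    - [-1, [-0.383, 0.001, 0.19], [0, 0, 0]]
    - [-1, [-0.383, 0.001, 0.19], [0, 0, 0]]
    - [-1, [-0.383, 0.001, 0.19], [0, 0, 0]]

```text
time: 10.55
position: [0.6524, 0.3349, 0.1905]
orientation: [[-0.96, -0.281, -0.001], [-0.281, 0.96, 0.0], [0.001, 0.0, -1.0]]
ft_force: [-0.3, -1.1, 0.8]
gripper_width: 0.0002
finger_force: 0.0
```

Run:
```python
from h import *
go((.058,0,.106))
im,d=snap('wrist','w6')
s,p,R=pose();f=wpts(np.ones(d.shape,bool),d,s);q=np.c_[f@EX-S0,f@EY-C0,f[:,2]]
B=q[(q[:,2]>.085)&(q[:,2]<.13)&(q[:,0]>-.03)&(q[:,0]<.044)&(abs(q[:,1])<.06)];print('bar',len(B),np.percentile(B,[2,50,98],0).round(4) if len(B) else '')
```

```text
now [0.0584 0.0004 0.1905] F [-0.3 -1.1  0.8] t 10.55 turnz -0.0005
(0.058, 0, 0.106) [ 0.0007 -0.0009  0.169 ]
bar 3301 [[ 1.730e-02 -4.940e-02  9.180e-02]
 [ 2.740e-02 -1.000e-04  1.186e-01]
 [ 3.430e-02  5.050e-02  1.212e-01]]
```

View pics/w6.png

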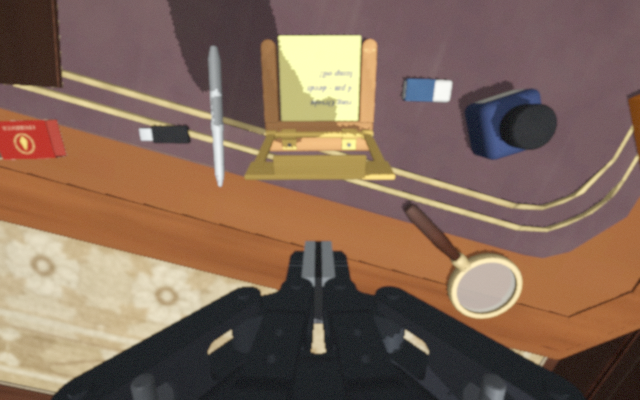

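The frame bar spans cols 247–393 at row 170, with its back at +34 mm. The fingers are clear behind it, and the pad is seated between the cheeks. I'll go down and swing the frame.

Request:
carry_out:
  moves:
    - [-1, [0, -0.001, 0.08], [0, 0, 0]]
    - [-1, [0, -0.001, 0.14], [0, 0, 0]]
    - [-1, [0, -0.001, 0.169], [0, 0, 0]]
    - [-1, [0.02, -0.001, 0.166], [0, 0, 0]]
    - [-1, [0.04, -0.001, 0.16], [0, 0, 0]]
    - [-1, [0.065, -0.001, 0.152], [0, 0, 0]]
    - [-1, [0.088, -0.001, 0.154], [0, 0, 0]]
    - [-1, [0.111, -0.001, 0.157], [0, 0, 0]]
    - [-1, [0.135, -0.001, 0.166], [0, 0, 0]]
    - [-1, [0.135, -0.001, 0.166], [0, 0, 0]]

```text
time: 11.6
position: [0.5878, 0.3158, 0.11]
orientation: [[-0.96, -0.281, 0.002], [-0.281, 0.96, 0.002], [-0.002, 0.001, -1.0]]
ft_force: [-0.6, -0.7, 0.1]
gripper_width: -0.0002
finger_force: 0.0
```

Run:
```python
from h import *
go((-.0208,0,.102),(-.0405,0,.0854),(-.0544,0,.0638),(-.061,0,.0433))
im,d=snap('wrist')
s,p,R=pose();f=wpts(np.ones(d.shape,bool),d,s);q=np.c_[f@EX-S0,f@EY-C0,f[:,2]]
B=q[(q[:,2]>.06)&(q[:,2]<.13)&(q[:,0]>-.09)&(q[:,0]<.044)&(abs(q[:,1])<.055)&(abs(q[:,1])>.025)];print('bar',len(B),np.percentile(B,[2,50,98],0).round(4) if len(B) else '')
```

```text
now [-0.009   0.0004  0.11  ] F [-0.6 -0.7  0.1] t 11.6 turnz -0.0005
(-0.0208, 0, 0.102) [ 0.0236 -0.0009  0.016 ]
(-0.0405, 0, 0.0854) [ 0.0631 -0.001   0.0491]
(-0.0544, 0, 0.0638) [ 0.091  -0.0011  0.0922]
(-0.061, 0, 0.0433) [ 0.1043 -0.0011  0.1332]
bar 1914 [[-0.0374 -0.0503  0.0911]
 [-0.0253  0.0251  0.1106]
 [-0.018   0.051   0.113 ]]
```

Request:
carry_out:
  moves:
    - [-1, [0.024, -0.001, 0.016], [0, 0, 0]]
    - [-1, [0.044, -0.001, 0.031], [0, 0, 0]]
    - [-1, [0.063, -0.001, 0.049], [0, 0, 0]]
    - [-1, [0.078, -0.001, 0.07], [0, 0, 0]]
    - [-1, [0.091, -0.001, 0.092], [0, 0, 0]]
    - [-1, [0.098, -0.001, 0.113], [0, 0, 0]]
    - [-1, [0.104, -0.001, 0.133], [0, 0, 0]]
    - [-1, [0.104, -0.001, 0.133], [0, 0, 0]]

```text
time: 12.45
position: [0.5372, 0.2996, 0.0387]
orientation: [[-0.96, -0.281, -0.003], [-0.281, 0.96, -0.002], [0.004, -0.001, -1.0]]
ft_force: [0.1, -0.0, -0.1]
gripper_width: -0.0002
finger_force: 0.0
```

Run:
```python
from h import *
go((-.075,0,.05),(-.075,0,.0305),(-.075,0,.15))
im,d=snap('wrist')
s,p,R=pose();f=wpts(np.ones(d.shape,bool),d,s);q=np.c_[f@EX-S0,f@EY-C0,f[:,2]]
B=q[(q[:,2]>.018)&(q[:,2]<.13)&(q[:,0]>-.1)&(q[:,0]<-.055)&(abs(q[:,1])<.055)&(abs(q[:,1])>.02)];print('bar',len(B),np.percentile(B,[2,50,98],0).round(4) if len(B) else '')
```

```text
now [-0.0621 -0.0009  0.0387] F [ 0.1 -0.  -0.1] t 12.45 turnz -0.0006
(-0.075, 0, 0.05) [ 0.026   0.0017 -0.0225]
(-0.075, 0, 0.0305) [0.0258 0.0018 0.0165]
(-0.075, 0, 0.15) [ 0.0267  0.0015 -0.2225]
bar 27375 [[-0.0856 -0.0527  0.029 ]
 [-0.0715  0.0204  0.1013]
 [-0.0568  0.0525  0.1203]]
```

Request:
carry_out:
  moves:
    - [-1, [0, 0.001, -0.02], [0, 0, 0]]
    - [-1, [0.026, 0.001, -0.02], [0, 0, 0]]
    - [-1, [0.026, 0.001, -0.005], [0, 0, 0]]
    - [-1, [0.026, 0.001, 0.006], [0, 0, 0]]
    - [-1, [0.026, 0.001, 0.013], [0, 0, 0]]
    - [-1, [0.026, 0.001, 0.017], [0, 0, 0]]
    - [-1, [0.026, 0.001, 0.02], [0, 0, 0]]
    - [-1, [0.026, 0.001, 0.02], [0, 0, 0]]

```text
time: 13.3
position: [0.5265, 0.2972, 0.0308]
orientation: [[-0.96, -0.28, 0.0], [-0.28, 0.96, 0.0], [-0.0, -0.0, -1.0]]
ft_force: [-0.0, -0.2, -0.3]
gripper_width: 0.0002
finger_force: 0.0
```

Run:
```python
from h import *
go((-.075,0,.0305))
```

```text
now [-0.073  -0.0001  0.0308] F [-0.  -0.2 -0.3] t 13.3 turnz -0.0007
(-0.075, 0, 0.0305) [0.004  0.0002 0.0006]
```

Request:
carry_out:
  moves:
    - [-1, [0.002, 0, 0.003], [0, 0, 0]]
    - [-1, [0.002, 0, 0.006], [0, 0, 0]]
    - [-1, [0.002, 0, 0.008], [0, 0, 0]]
    - [-1, [0.002, 0, 0.008], [0, 0, 0]]

```text
time: 13.7
position: [0.5265, 0.2973, 0.0303]
orientation: [[-0.96, -0.28, 0.002], [-0.28, 0.96, 0.001], [-0.002, 0.001, -1.0]]
ft_force: [-4.6, -3.9, 19.9]
gripper_width: -0.0
finger_force: 9.9
```

Run:
```python
from h import *
go((-.075,0,.0305))
```

```text
now [-0.0729 -0.0001  0.0303] F [-4.6 -3.9 19.9] t 13.7 turnz -0.0009
(-0.075, 0, 0.0305) [ 0.0041  0.0001 -0.0005]
```

It reached a hard stop with the bar's top at 22.3 mm, against 22.5 mm when shut. I'll retreat straight up and check.

Request:
carry_out:
  moves:
    - [-1, [0, 0, -0.01], [0, 0, 0]]
    - [-1, [0, 0, -0.06], [0, 0, 0]]
    - [-1, [0.05, 0, -0.15], [0, 0, 0]]
    - [-1, [0.08, 0, -0.25], [0, 0, 0]]
    - [-1, [0.1, 0, -0.35], [0, 0, 0]]
    - [-1, [0.1, 0, -0.45], [0, 0, 0]]
    - [-1, [0.1, 0, -0.5], [0, 0, 0]]
    - [-1, [0.1, 0, -0.5], [0, 0, 0]]
    - [-1, [0.1, 0, -0.5], [0, 0, 0]]

```text
time: 14.6
position: [0.4772, 0.2829, 0.277]
orientation: [[-0.96, -0.28, 0.001], [-0.28, 0.96, 0.001], [-0.001, 0.0, -1.0]]
ft_force: [-0.5, -0.0, -0.6]
gripper_width: 0.0001
finger_force: 0.0
```

Run:
```python
from h import *
s,p,R=pose();im,d=snap('wrist')
f=wpts(np.ones(d.shape,bool),d,s);q=np.c_[f@EX-S0,f@EY-C0,f[:,2]]
for a,b in((-.084,-.064),(-.05,-.03),(-.02,0)):
    for lo,hi in((-.051,-.044),(.044,.051)):
        B=q[(q[:,0]>a)&(q[:,0]<b)&(q[:,1]>lo)&(q[:,1]<hi)];print(a,b,lo,'z',np.median(B[:,2]).round(4),len(B))
pad()
cv2.imwrite('pics/w7.png',cv2.resize(im[100:300,200:440,::-1],None,fx=2.5,fy=2.5))
```

```text
-0.084 -0.064 -0.051 z 0.0218 78
-0.084 -0.064 0.044 z 0.022 80
-0.05 -0.03 -0.051 z 0.0218 69
-0.05 -0.03 0.044 z 0.0219 67
-0.02 0 -0.051 z 0.0219 62
-0.02 0 0.044 z 0.022 65
pad [-29.    1.4] [57.1 77.6] 0.1 1772 F [ 0.3  0.3 -1.5]
```

View pics/w7.png

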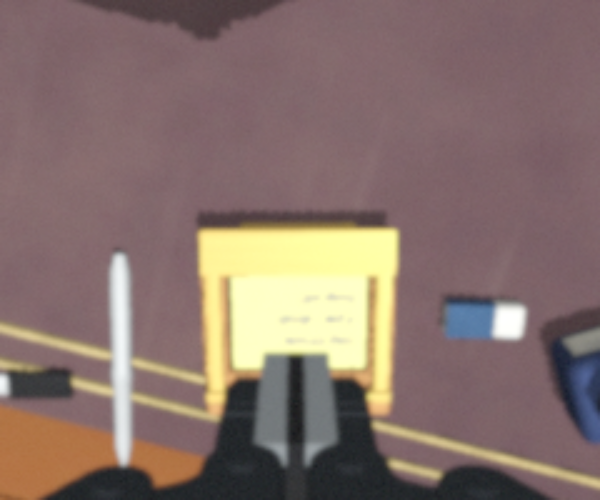

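The frame lies level at 22 mm everywhere. Its bar, crop (298,252), is over the pad's front edge with the lip in front, and the other things have not been moved. I'll hand in.

```bash
python3 -c "
from station import job
print(job.hand_in())"
```

```text
the job is handed in; nothing more can be done
None
```

The small yellow pad is fully home between the cheeks, the brass frame is shut level over it, and the job is handed in (no verdict was returned).

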